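Load a roof tile into a sprung-leaf drilling jig

ROBOT

A 6-joint arm with a two-finger parallel gripper is mounted at the origin on the work surface. World frame = base frame: x ahead of the robot, y to its left, z up, the work surface at z = 0. Lengths are in m, angles in degrees, forces in N, time in s.
With the tool pointing down it reaches from about 0.35 to 0.725 m from the base axis. Payload 4.3 kg.
Tool frame: the origin (TCP) lies midway between the tips of the shut fingers; the grasp point (between the pads) lies 19 mm behind it; z points along the fingers, y is the direction in which the jaws open and shut (so a half turn about z gives the same grasp; the last joint's range is limited). The gripper opens to 85 mm and grips with 20 to 120 N. Pads are 22 mm wide; open, the fingers measure 114 mm over their backs; the gripper's body (76 mm by 85 mm) begins 54 mm behind the grasp point. The pads swing forward as they close: fully open they stand 13 mm farther back than shut.
Start: joints at [-71.007, 21.618, 4.641, 73.018, 0, 83.68], TCP at [0.246, -0.52, 0.231] pointing down, gripper open.
Joint ranges: [-156.06, 156.06], [-48.1, 94.91], [-58.44, 69.94], [-101.28, 121.22], [-78.64, 73.56], [-180, 180]. Speed limits (degrees/s): [147.25, 147.25, 180, 180, 180, 180].

INTERFACE

Orientations are given as [roll, pitch, yaw] about the fixed x, y, z axes, in that order (R = Rz(yaw) Ry(pitch) Rx(roll)).
In Python, from bench import r gives the robot as it stands.
- The arm moves only by the tool move_arm, never from a script. Its argument "plan" is a list of rows, each a list of 3 entries, a list of its own where there are three numbers: the opening, from 0 (shut) to 1 (fully open), then the shift along the tool's x, y, z in mm, then the turn about the tool's z in rad. A call has 1 to 5 rows; each row is the pose to reach, as a shift and turn from the pose commanded when the call began, along the tool's axes at that moment; what a row does not reach only later rows make up. A row lasts 1/8 s, in which the tool goes at most 62.5 mm and 10.7 degrees, less where a joint would pass 70% of its speed; a pose out of reach is approached as far as the arm can. A call with a gripper value outside its range is refused whole. The fingers move at their own pace and stop on an object; the grip force is fixed at half the most. Time passes only in rows, so rows that repeat a pose let the fingers close. It gives the time, the measured TCP pose, the force and the opening at its end, in the units of the state.
- r.read_state(): the state, without advancing time (a new reading comes with each control period).
- r.snapshot(name): name is "scene" or "side" or "wrist"; returns a dict with "frame" (400x640x3 uint8, red, green, blue), "z_map" (400x640 float32, m along the optical axis (not along the pixel's ray), 0 where there is no reading), "fov_y" (degrees; the focal length in pixels is half the picture's height over the tangent of half this angle, whatever the lens; pixels are square), "cx", "cy" (the principal point, pixels), "xyz" and "rotation" of the camera in the world; the wrist camera has in their place "T_tool_cam" (4x4, takes a point from camera to tool coordinates, whose origin is the TCP and whose axes are the flange's). Camera axes: x right, y down, z forward; pixel columns grow to the right and rows downward; lengths in m; the calibration is good to about 2 mm. A picture is of the moment at which its call begins: read the wrist's pose just before it.
- r.job_done(): hands the job in, once; it reports no verdict.
The state is a dict: "time_s": time; "qpos": joint angles; "qvel": joint speeds; "joint_torque": joint torques, N m; "eef_pos": TCP position; "tcp_rot": TCP orientation; "ft_force": force on the tool from outside, world axes, zero at the start; "torque": the same for the moment, N m; "gripper_width": finger opening in m.
Only numpy, scipy, OpenCV 4.12 (cv2) and the standard library are available. Lean on these libraries where they do the work, as an engineer would, in place of code of your own. Each camera call takes 0.05 s, during which the arm holds its last target.

TASK

Load the clay tile into the drilling jig with your fingertips: press the jig's thumb plate down with one fingertip and keep it down so that the sprung flap stands open, and meanwhile with the other fingertip push the tile along the bed, under the flap, fully home against the end stop. Then let the plate go so that the flap's rubber foot closes onto the tile. Do not let the foot touch the tile before it is home, do not lift or tip the tile, and leave the other things on the bench where they are.

Things in the scene. Friction and masses are not known exactly. Their poses are not given: they have to be found in the camera images.
- jig: Drilling jig fixed on the bench: grey base plate 262 x 152 x 10 mm, on it a raised aluminium bed (x -172 to 74 mm), its top 30 mm above the bench. Origin at bench level on the bed's centre line. Jig +x = feed direction, away from the robot; +y = thumb-plate side. Two steel rails 12 mm high leave a straight channel 63 mm wide (y -31.5 to 31.5) on the bed.
- end_stop (a point): Centre of the end stop's near face, at bed height: jig x 60, y 0, z 30 mm. The stop is a steel block 60 mm wide and 13 mm high across the far end of the channel.
- hinge (a point): Point on the hinge axis at jig x 0, y 42, z 54 mm (24 mm above the bed). The hinge tube, 12 mm thick, runs along jig x from -165 to 61 mm; three upright bearings, 8 mm thick at jig x -170, -45 and 66, carry it and rise 29 mm above the bed.
- leaf (a joint): Flap angle, rad: 0 closed and empty, 0.68 fully open (hard stop), about 0.19 closed onto the tile. Plate 58 x 78 x 6 mm over the channel's far end (jig x 2 to 60, y -37 to 41), underside 21 mm above the bed when closed. Pressing the thumb plate tips it up; fully open its free edge is about 75 mm above the bed. Above 0.30 the foot clears the tile by 5 mm, at 0.60 by 18.
- thumb_plate (a point): Centre of the thumb plate (moves with the flap): dark steel strip 222 mm long, 20 wide, 5 thick, jig x -165 to 57, centred 36 mm from the hinge axis. Closed: centre at jig y 78, 24 mm above the bed, outer edge tilted up 0.25 rad; fully open: y 70, 1.5 mm above it, outer edge down 0.43 rad. Sprung: about 3 N starts it, about 6 N holds it open. A fingertip may slide along it.
- foot (a point): Rubber foot under the flap and fixed to it, 34 (along jig x) x 24 x 14 mm. The point is the centre of its underside: jig x 32, y 0, 8 mm above the bed when the flap is closed and empty. Its near edge is at jig x 15 mm, so the 16 mm thick tile cannot pass under it unless the flap is open.
- tile: The tile to load: grey fired-clay slab 110 (x) x 60 (y) x 16 mm, about 0.25 kg, lying in the channel with its x along jig x. Origin at the centre of its underside. A lug 12 mm long and 11 mm high stands on its near end, so its near end is a push face 60 mm wide, 26 mm high, at tile x -55 mm. Its origin starts at jig x -80 to -60 mm; home, it is at jig x 5 mm.
- spare_a: spare tile like the task's, lying on the bench on the jig's thumb-plate side, not in the jig; leave alone
- spare_b: second spare tile on the bench; leave alone
- brush: hand brush lying beside the jig; leave alone
- collar: small clay cup, 84 mm across, 55 mm high, beside the jig; leave alone
- mallet: wooden mallet to the robot's right; leave alone
- drill: cordless drill lying on its side to the robot's left; leave alone
- half_round: half-round roof tile, 160 x 110 x 55 mm, lying at the far right; leave alone
Not all that is in view belongs to the job. What is shaped like the tile but purple, turquoise or yellow is not meant.

How it is judged:
By the outcome, as a careful person would: the job done as asked, in the order asked, and still so for the second after the job is handed in, with the robot touching nothing.
It also fails if it takes over 48 s, if anything falls off the work surface, if the arm or the gripper's body presses on something with over 40 N, if the wrist force passes 120 N, or if a joint passes its speed limit or range.

## Working session

There is one attempt and no reset: what is moved stays moved. The work goes in short steps, Python scripts to look and compute and a tool call to move; the robot and the scene stay as the last step left them, time stands still between calls to the robot, and variables do not carry over. Pictures are saved under pics/ and viewed, and the job is handed in when it is done.

Besides the shell and the picture viewer there is one more tool, called after "Emit:" by a JSON object that holds its "method" and its "body". move_arm: Moves the arm, as the interface text tells. Its arguments: {"type":"object","properties":{"plan":{"type":"array"}},"required":["plan"]}

```bash
ls; mkdir -p pics
python3 - <<'E'
from bench import r
import cv2,numpy as np
print(r.read_state())
for n in ("scene","side"):
    s=r.snapshot(n)
    print(n,s["fov_y"],s["cx"],s["cy"],s["xyz"],s["rotation"])
    cv2.imwrite(f"pics/{n}0.png",s["frame"][:,:,::-1])
    np.savez(f"{n}0.npz",**s)
E
```

```text
pics
{'time_s': 0.0, 'qpos': array([-7.10070887e+01,  2.16614246e+01,  4.56109474e+00,  7.30183380e+01,
        5.07870111e-04,  8.36811321e+01]), 'qvel': array([-0.07598761,  0.0256892 ,  0.10344915, -0.00663007,  0.03201663,
       -0.02092509]), 'joint_torque': array([-1.51744687e-03, -4.63600874e+01,  2.69876558e+01,  2.07000040e-02,
       -1.86614261e-04,  1.24192070e-06]), 'eef_pos': array([ 0.24563379, -0.51915147,  0.23035317]), 'tcp_rot': array([-1.79882109e+02, -1.35655570e-02,  2.53117647e+01]), 'ft_force': array([ 0.96134943, -0.03392515, -0.27651475]), 'torque': array([ 0.01395578, -0.02615715,  0.02733917]), 'gripper_width': 0.0853033677398622}
scene 48.01800110390898 317.6907797222578 199.2745110571898 [ 1.68273607 -0.35663328  0.86606438] [-123.09016167   -1.06575643   72.58469843]
side 56.611167047834165 326.7268233599842 199.10861365686748 [0.37572277 0.88992459 1.0112496 ] [-136.86768165   -0.96810678 -169.06535103]
```

View pics/scene0.png

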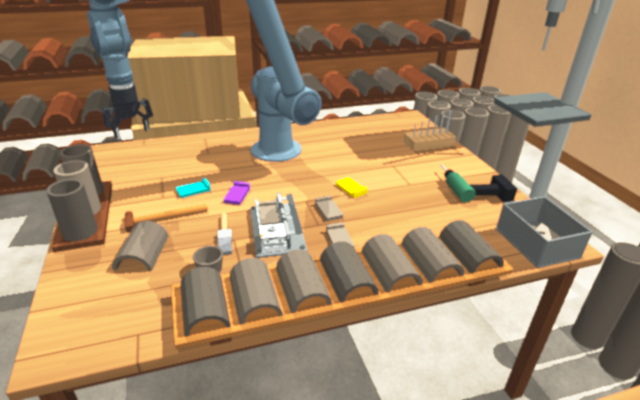

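View pics/side0.png

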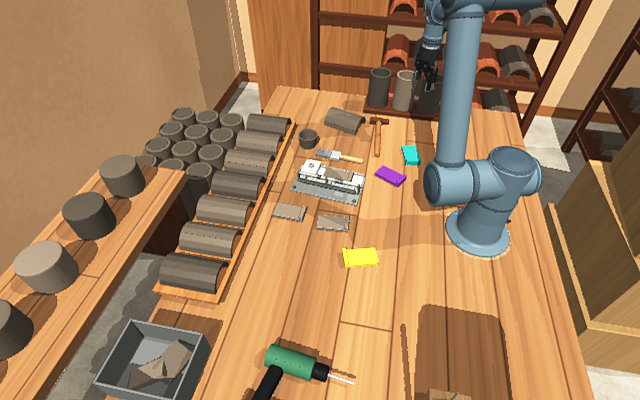

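```bash
cat > h.py <<'E'
import numpy as np,cv2
from scipy.spatial.transform import Rotation as R
def cam(s):
    f=200/np.tan(np.radians(float(s["fov_y"]))/2)
    return f,float(s["cx"]),float(s["cy"])
def pose(s,T=None):
    if T is not None: return T[:3,:3],T[:3,3]
    return R.from_euler("xyz",s["rotation"],degrees=True).as_matrix(),np.array(s["xyz"])
def cloud(s,T=None):
    f,cx,cy=cam(s);z=s["z_map"];v,u=np.mgrid[:z.shape[0],:z.shape[1]]
    p=np.stack([(u-cx)/f*z,(v-cy)/f*z,z],-1);Rm,t=pose(s,T)
    return p@Rm.T+t
def crop(s,u0,u1,v0,v1,k,name):
    cv2.imwrite(name,cv2.resize(np.ascontiguousarray(s["frame"][v0:v1,u0:u1,::-1]),None,fx=k,fy=k,interpolation=cv2.INTER_CUBIC))
E
python3 - <<'E'
from h import *
a=dict(np.load("scene0.npz"));b=dict(np.load("side0.npz"))
crop(a,215,345,160,270,5,"pics/sc1.png");crop(b,265,415,120,240,5,"pics/sd1.png")
for s,pts in((a,[(275,220),(275,170),(190,188),(262,225)]),(b,[(330,180),(350,220),(360,257),(300,280)])):
    c=cloud(s)
    for u,v in pts: print(u,v,c[v,u].round(3))
E
```

```text
275 220 [ 0.563 -0.129  0.046]
275 170 [ 0.171 -0.041 -0.002]
190 188 [ 0.244 -0.368  0.014]
262 225 [ 0.563 -0.17   0.035]
330 180 [ 0.536 -0.09   0.055]
350 220 [ 0.439  0.038 -0.001]
360 257 [0.383 0.199 0.015]
300 280 [ 0.555  0.308 -0.004]
```

View pics/sc1.png

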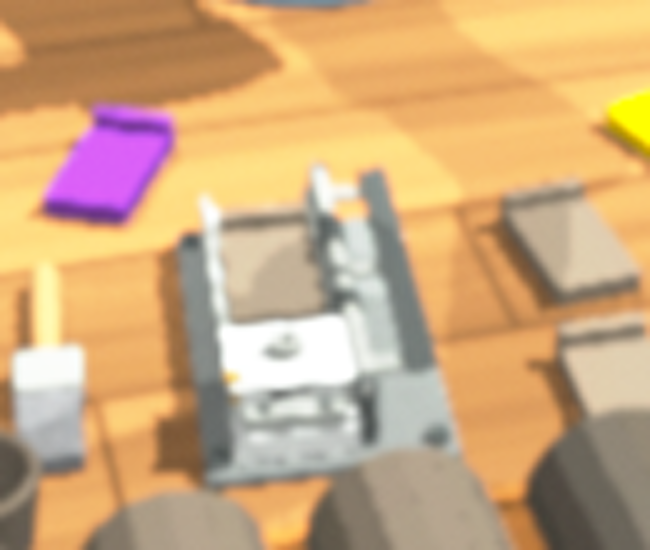

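View pics/sd1.png

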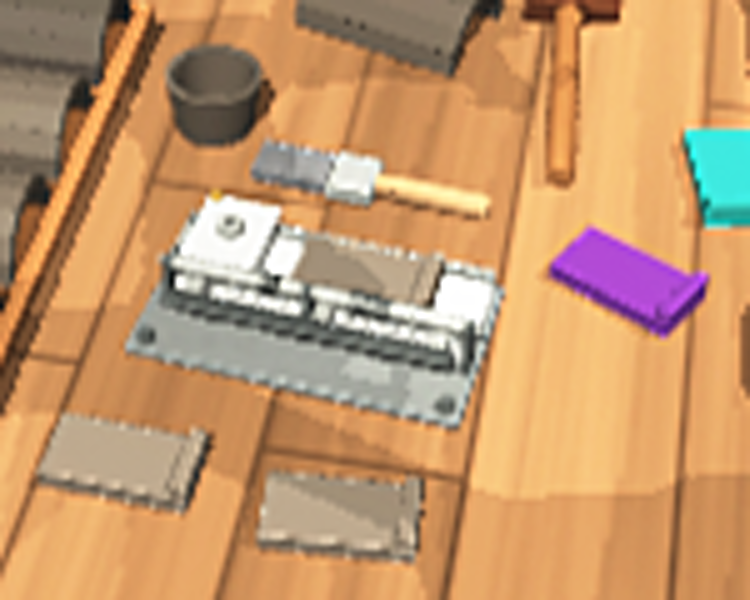

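Run:
```python
from bench import r
from h import *
s=r.snapshot("wrist");print(s["T_tool_cam"].round(3),s["fov_y"],s["cx"],s["cy"])
b=dict(np.load("side0.npz"));a=dict(np.load("scene0.npz"))
f,cx,cy=cam(b);Rm,t=pose(b)
for u,v in [(291,190),(357,205),(366,178)]:
    d=Rm@np.array([(u-cx)/f,(v-cy)/f,1]);print((t+d*(0.01-t[2])/d[2]).round(3))
```

```text
[[-0.    -0.958 -0.286  0.074]
 [ 1.     0.    -0.001  0.   ]
 [ 0.001 -0.286  0.958 -0.142]
 [ 0.     0.     0.     1.   ]] 64.50502538261844 316.29907040432147 198.7064093292966
[ 0.678 -0.053  0.01 ]
[ 0.423 -0.028  0.01 ]
[ 0.408 -0.177  0.01 ]
```

```bash
cat >> h.py <<'E'
def shift(st,target,yaw=None):
    M=R.from_euler("xyz",st["tcp_rot"],degrees=True).as_matrix()
    d=M.T@(np.array(target)-st["eef_pos"])*1000
    return d.round(1),(None if yaw is None else -np.radians((yaw-st["tcp_rot"][2]+180)%360-180).round(3))
E
python3 - <<'E'
from bench import r
from h import *
print(shift(r.read_state(),[.5,-.09,.23],174.4))
E
```

```text
(array([ 413.5, -279.4,    1.1]), np.float64(-2.602))
```

Emit:
{"method": "move_arm", "body": {"plan": [[0.7,[41,-28,0],-0.18],[0.7,[82,-56,0],-0.36],[0.7,[124,-84,0],-0.54],[0.7,[165,-112,0],-0.72],[0.7,[206,-140,0],-0.9]]}}

```text
time_s: 0.78
eef_pos: [0.3727, -0.3036, 0.2311]
tcp_rot: [-180.0, -0.0, 77.2]
ft_force: [-0.1, 0.0, -0.6]
gripper_width: 0.0601
```

Run:
```python
from bench import r
from h import *
print(shift(r.read_state(),[.5,-.09,.23],174.4))
```

```text
(array([236.5,  76.8,   1.1]), np.float64(-1.696))
```

Emit:
{"method": "move_arm", "body": {"plan": [[0.7,[47,15,0],-0.17],[0.7,[95,31,0],-0.34],[0.7,[142,46,0],-0.51],[0.7,[190,62,0],-0.68],[0.7,[236,77,0],-0.85]]}}

```text
time_s: 1.4
eef_pos: [0.5013, -0.0912, 0.2311]
tcp_rot: [-180.0, -0.0, 125.9]
ft_force: [0.1, -0.6, 0.3]
gripper_width: 0.0598
```

Emit:
{"method": "move_arm", "body": {"plan": [[0.7,[0,0,0],-0.17],[0.7,[0,0,0],-0.34],[0.7,[0,0,0],-0.51],[0.7,[0,0,0],-0.68],[0.7,[0,0,0],-0.846]]}}

```text
time_s: 2.02
eef_pos: [0.5005, -0.0927, 0.231]
tcp_rot: [180.0, -0.0, 174.4]
ft_force: [-0.6, 0.5, 0.2]
gripper_width: 0.0599
```

Run:
```python
from bench import r
from h import *
st=r.read_state();print(st)
s=r.snapshot("wrist");
M=np.eye(4);M[:3,:3]=R.from_euler("xyz",st["tcp_rot"],degrees=True).as_matrix();M[:3,3]=st["eef_pos"]
s["T"]=M@s["T_tool_cam"]
np.savez("w1.npz",**s);cv2.imwrite("pics/w1.png",s["frame"][:,:,::-1])
```

```text
{'time_s': 2.025, 'qpos': array([-1.76329922e+01,  1.39617832e+01, -6.07769489e+00,  7.00043065e+01,
       -6.80567920e-03, -1.20067271e+01]), 'qvel': array([ 9.10247361e-02,  3.56364349e-02,  2.43968365e-02, -5.06233668e-02,
       -9.53406569e-02, -7.51315823e+01]), 'joint_torque': array([ 2.39746232e-02, -3.94717848e+01,  2.68116349e+01,  8.16015556e-03,
        3.45961826e-04,  1.08761419e+00]), 'eef_pos': array([ 0.50049391, -0.09270132,  0.23096091]), 'tcp_rot': array([ 1.79997548e+02, -4.42424236e-02,  1.74373738e+02]), 'ft_force': array([-0.5861244 ,  0.53514934,  0.22910824]), 'torque': array([-0.0044918 ,  0.00698685, -0.00991238]), 'gripper_width': 0.05989732877657172}
```

View pics/w1.png

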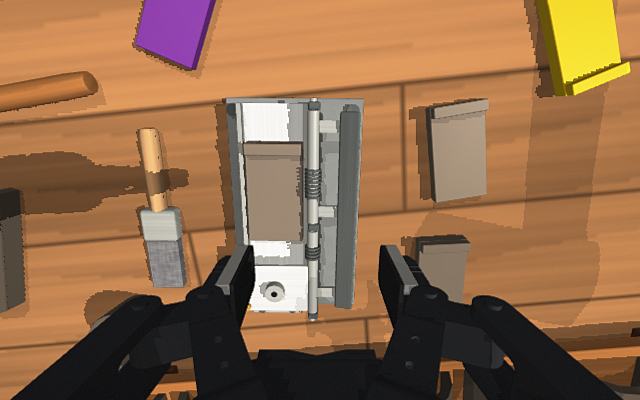

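```bash
cat >> h.py <<'E'
def wrist(r,name):
    st=r.read_state();s=r.snapshot("wrist")
    M=np.eye(4);M[:3,:3]=R.from_euler("xyz",st["tcp_rot"],degrees=True).as_matrix();M[:3,3]=st["eef_pos"]
    s["T"]=M@s["T_tool_cam"];s["tool"]=M
    np.savez(name+".npz",**s);cv2.imwrite(f"pics/{name}.png",s["frame"][:,:,::-1]);return st,s
def ray(s,u,v,z):
    f,cx,cy=cam(s);T=s["T"];d=T[:3,:3]@np.array([(u-cx)/f,(v-cy)/f,1]);t=T[:3,3];return t+d*(z-t[2])/d[2]
E
python3 - <<'E'
from bench import r
from h import *
st,s=wrist(r,"w2");print(st["eef_pos"],st["tcp_rot"],abs(st["qvel"]).max())
crop(s,200,400,80,330,3,"pics/w2c.png")
E
python3 - <<'E'
import cv2;a=cv2.imread("pics/w2c.png");cv2.imwrite("pics/w2d.png",cv2.resize(a[:600],None,fx=1,fy=1))
E
```

```text
[ 0.50051726 -0.09270658  0.23098524] [ 1.79995354e+02 -3.99052250e-02  1.74556989e+02] 15.303667023951462
```

View pics/w2d.png

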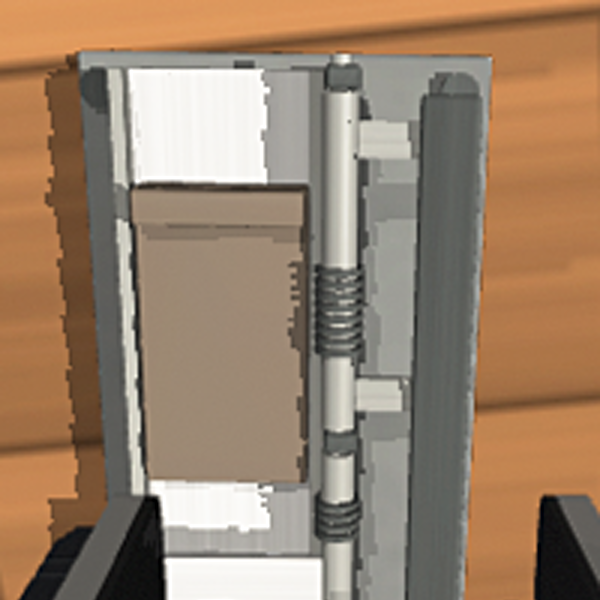

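Run:
```python
from bench import r
from h import *
st,s=wrist(r,"w3");print(st["eef_pos"],st["tcp_rot"],abs(st["qvel"]).max())
q=lambda u,v,z:ray(s,200+u/3-.33,80+v/3-.33,z)
P=dict(baseL=(80,55,.01),baseR=(492,57,.01),tube0=(341,92,.058),tube1=(340,590,.058),plL=(422,97,.0515),plR=(480,97,.0565),plL2=(412,590,.0515),tileL=(135,186,.056),tileR=(308,187,.056),tfarL=(150,480,.046),tfarR=(308,482,.046),railL=(110,72,.042),railL2=(140,490,.042))
W={k:q(*v) for k,v in P.items()}
for k in W: print(k,W[k].round(4))
d=W["tube1"]-W["tube0"];print("yaw tube",np.degrees(np.arctan2(d[1],d[0])))
d=W["baseL"]-W["baseR"];print("base",np.linalg.norm(d),np.degrees(np.arctan2(-d[0]*-1,-d[1]))) 
d=W["tfarL"]-W["tileL"];print("tile len",np.linalg.norm(d[:2]),np.degrees(np.arctan2(d[1],d[0])))
d=W["railL2"]-W["railL"];print("rail",np.degrees(np.arctan2(d[1],d[0])))
c=cloud(s,s["T"])
for n,(u,v) in dict(plate=(450,300),tile=(220,350),bed=(220,130),tube=(341,200)).items():
    print(n,c[80+v//3,200+u//3].round(4))
```

```text
[ 0.50054807 -0.09271834  0.23097989] [ 1.79996319e+02 -3.75523026e-02  1.74039897e+02] 5.4658799748757145
baseL [ 0.4126 -0.1813  0.01  ]
baseR [ 0.4289 -0.0321  0.01  ]
tube0 [ 0.4346 -0.0877  0.058 ]
tube1 [ 0.6127 -0.1072  0.058 ]
plL [ 0.439  -0.0617  0.0515]
plR [ 0.4408 -0.0435  0.0565]
plL2 [ 0.6193 -0.0804  0.0515]
tileL [ 0.4573 -0.1586  0.056 ]
tileR [ 0.4635 -0.1018  0.056 ]
tfarL [ 0.5662 -0.1737  0.046 ]
tfarR [ 0.5732 -0.1151  0.046 ]
railL [ 0.4204 -0.1638  0.042 ]
railL2 [ 0.5715 -0.1793  0.042 ]
yaw tube -6.249437737461399
base 0.15004472437552238 -6.240464468308253
tile len 0.10997584796236237 -7.885166333704605
rail -5.8252603557234695
plate [ 0.5067 -0.0578  0.0572]
tile [ 0.5183 -0.1404  0.0465]
bed [ 0.4434 -0.1316  0.0304]
tube [ 0.4682 -0.0917  0.0591]
```

Run:
```python
from bench import r
from h import *
for i in range(3):
    st,s=wrist(r,"w4");print(st["eef_pos"],st["tcp_rot"],st["qvel"].round(1))
a=s["frame"][80:280,200:400,::-1];cv2.imwrite("pics/w4d.png",cv2.resize(np.ascontiguousarray(a),None,fx=3,fy=3,interpolation=cv2.INTER_LINEAR))
```

```text
[ 0.50057131 -0.09276285  0.23104946] [ 1.79997645e+02 -3.09232016e-02  1.73898862e+02] [-0.1 -0.   0.2 -0.   0.   0.9]
[ 0.50059854 -0.09276453  0.23107312] [ 1.79998807e+02 -2.83609081e-02  1.73897331e+02] [ 0.1  0.1  0.  -0.  -0.1 -0.3]
[ 0.5006496  -0.09277538  0.23112593] [-1.79999747e+02 -2.01369907e-02  1.73921271e+02] [ 0.  -0.   0.  -0.1  0.  -0.5]
```

View pics/w4d.png

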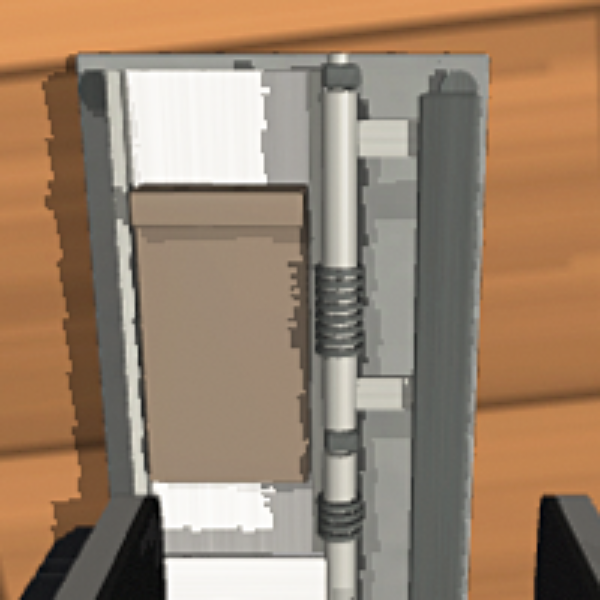

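Run:
```python
from h import *
s=dict(np.load("w4.npz"))
q=lambda u,v,z:ray(s,200+u/3-.33,80+v/3-.33,z)
P=dict(baseL=(79,55,.01),baseR=(490,56,.01),tube0=(340.5,92,.058),tube1=(340.5,590,.058),plL=(421,95,.0515),plR=(479,95,.0565),plL2=(412,590,.0515),plR2=(466,590,.0565),tileL=(132,188,.056),tileR=(304,189,.056),tfarL=(152,481,.046),tfarR=(308,481,.046),bedL=(127,70,.03))
W={k:q(*v) for k,v in P.items()}
yaw=np.radians(-6.0)
d=W["tube1"]-W["tube0"];print("yaw tube",np.degrees(np.arctan2(d[1],d[0])))
d=W["plL2"]-W["plL"];print("yaw pl",np.degrees(np.arctan2(d[1],d[0])))
d=W["baseR"]-W["baseL"];print("yaw base",np.degrees(np.arctan2(-d[0],d[1])),np.linalg.norm(d))
d=W["tfarL"]-W["tileL"];print("tile",np.degrees(np.arctan2(d[1],d[0])),np.linalg.norm(d[:2]))
yaw=np.radians(-6.1)
A=np.array([[np.cos(yaw),-np.sin(yaw)],[np.sin(yaw),np.cos(yaw)]])
# origin from plate near end x=-165 and tube y=42
for k in W: print(k,W[k].round(4),(A.T@W[k][:2]*1000).round(1))
```

```text
yaw tube -6.257444520596784
yaw pl -5.946543706947794
yaw base -6.226819322434348 0.14971523148602173
tile -7.09461201636955 0.10974720793493069
baseL [ 0.4126 -0.1816  0.01  ] [ 429.5 -136.7]
baseR [ 0.4288 -0.0328  0.01  ] [429.8  13. ]
tube0 [ 0.4347 -0.0878  0.058 ] [441.6 -41.1]
tube1 [ 0.6129 -0.1074  0.058 ] [620.9 -41.6]
plL [ 0.4386 -0.0619  0.0515] [442.6 -14.9]
plR [ 0.4404 -0.0437  0.0565] [442.5   3.4]
plL2 [ 0.6196 -0.0807  0.0515] [624.7 -14.4]
plR2 [ 0.6188 -0.0606  0.0565] [621.8   5.5]
tileL [ 0.4578 -0.1597  0.056 ] [ 472.2 -110.2]
tileR [ 0.4642 -0.1032  0.056 ] [472.5 -53.3]
tfarL [ 0.5667 -0.1733  0.046 ] [ 581.9 -112.1]
tfarR [ 0.573  -0.1153  0.046 ] [582.  -53.8]
bedL [ 0.4201 -0.1607  0.03  ] [ 434.8 -115.1]
```

Run:
```python
from h import *
s=dict(np.load("w4.npz"));T=s["T_tool_cam"]
c=cloud(s,T)*1000
m=(s["z_map"]>0)&(s["z_map"]<.2)
for name,sel in(("L",c[...,1]<0),("R",c[...,1]>0)):
    p=c[m&sel&(abs(c[...,1])<75)&(c[...,2]>-60)]
    print(name,len(p),p.min(0).round(1),p.max(0).round(1))
    for z0 in range(-40,8,4):
        k=p[(p[:,2]>=z0)&(p[:,2]<z0+4)]
        if len(k):print(z0,k[:,0].min().round(1),k[:,0].max().round(1),k[:,1].min().round(1),k[:,1].max().round(1),len(k))
crop(s,200,440,230,400,3,"pics/fing.png")
```

```text
L 5989 [-13.4 -62.  -60. ] [ 13.6 -26.1  -4.1]
-40 -12.3 10.9 -41.7 -28.8 251
-36 -12.2 11.0 -43.0 -28.8 290
-32 -11.9 10.6 -42.6 -28.8 265
-28 -12.3 11.0 -43.0 -28.9 240
-24 -11.6 10.8 -42.7 -28.9 220
-20 -11.6 11.1 -42.9 -28.8 211
-16 -11.5 10.7 -42.5 -28.7 192
-12 -12.7 10.7 -40.5 -28.9 129
-8 -10.6 9.5 -34.6 -28.9 59
R 5922 [-13.8  26.9 -60. ] [13.7 63.8 -4.5]
-40 -11.9 10.9 30.2 43.0 252
-36 -11.6 10.8 30.1 44.2 297
-32 -11.4 10.8 30.3 44.4 258
-28 -11.9 10.9 30.3 44.2 243
-24 -12.0 10.7 30.3 44.2 232
-20 -11.8 10.6 30.3 44.5 195
-16 -11.8 10.6 30.2 44.3 197
-12 -12.2 10.6 30.4 42.2 126
-8 -9.8 9.2 30.4 31.2 55
```

View pics/fing.png

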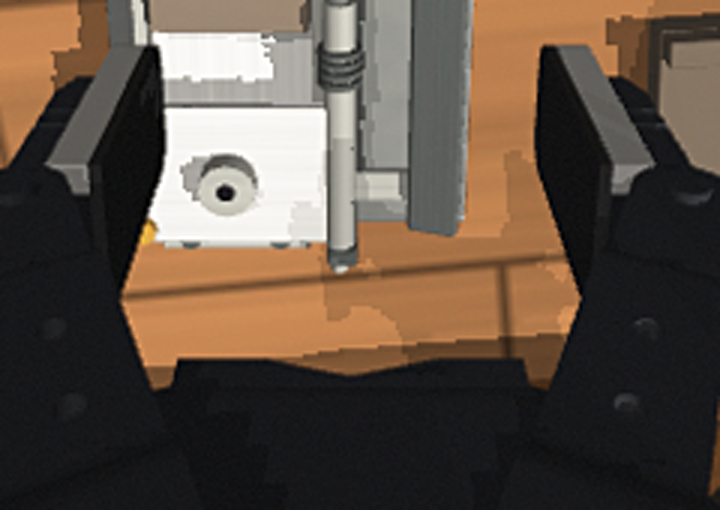

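```bash
cat >> h.py <<'E'
YAW=np.radians(-6.1)
A=np.array([[np.cos(YAW),-np.sin(YAW)],[np.sin(YAW),np.cos(YAW)]])
O=np.array([.6072,-.0833])
def j2w(x,y,z): return [*(A@(O+np.array([x,y])/1000)),z/1000]
def w2j(p): return np.array([*((A.T@p[:2]-O)*1000),p[2]*1000])
E
python3 - <<'E'
from bench import r
from h import *
st=r.read_state();print(w2j(st["eef_pos"]),st["ft_force"])
print(shift(st,j2w(-152,40,90),173.9))
E
```

```text
[-99.48376683  44.23513344 231.19410395] [ 0.33373839 -0.1730281   0.31916406]
(array([ 52.5,  -4.2, 141.2]), np.float64(0.001))
```

Emit:
{"method": "move_arm", "body": {"plan": [[0.7,[26,-2,20],0],[0.7,[52.5,-4,60],0],[0.7,[52.5,-4,105],0],[0.7,[52.5,-4,141],0],[0.7,[52.5,-4,141],0]]}}

```text
time_s: 2.95
eef_pos: [0.4454, -0.0904, 0.0881]
tcp_rot: [179.9, -0.3, 174.0]
ft_force: [0.1, -0.8, 0.5]
gripper_width: 0.0596
```

Run:
```python
from bench import r
from h import *
st,s=wrist(r,"w5");print(w2j(st["eef_pos"]),st["tcp_rot"],st["ft_force"],st["qvel"].round(1))
s=r.snapshot("side");crop(s,265,415,120,240,5,"pics/sd5.png")
```

```text
[-154.72447538   40.70681299   88.11852846] [179.92257086  -0.34140144 173.98823826] [ 0.0977567  -0.82872349  0.4946201 ] [ 0.2 -2.   4.4  2.7 -0.1 -0.3]
```

View pics/w5.png

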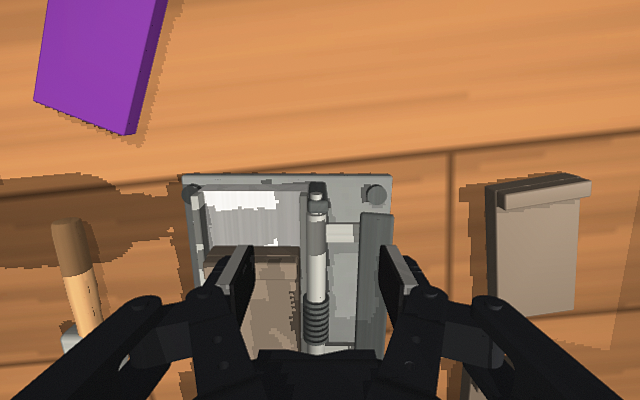

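View pics/sd5.png

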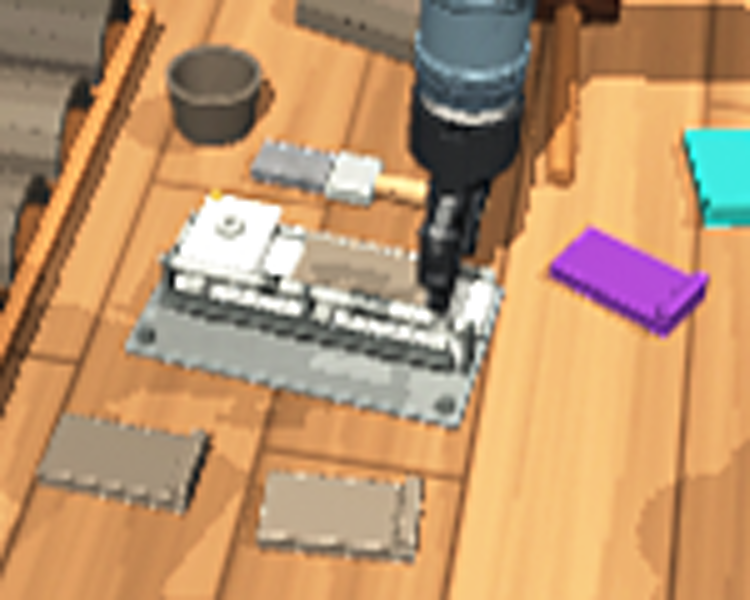

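Run:
```python
from h import *
s=dict(np.load("w5.npz"))
for n,u,v,z in [("tileL",206,247,.056),("tileR",299,247,.056),("plL",362,213,.0515),("plR",393,213,.0565),("tube0",317,213,.058),("baseL",183,175,.01),("baseR",391,177,.01)]:
    print(n,w2j(ray(s,u,v,z)).round(1))
from bench import r
st=r.read_state();print(w2j(st["eef_pos"]))
c=cloud(s,s["T"])
m=(s["z_map"]>0)&(s["z_map"]<.2)
J=(c[...,:2]@A-O)*1000
sel=m&(c[...,2]<.105)
print(J[sel][:,0].max(),J[sel][:,0].min(), c[...,2][sel].min())
```

```text
tileL [-144.5  -24.8   56. ]
tileR [-144.5   31.1   56. ]
plL [-164.5   68.8   51.5]
plR [-166.2   86.    56.5]
tube0 [-166.7   41.9   58. ]
baseL [-178.7  -53.    10. ]
baseR [-177.4   94.8   10. ]
[-151.528171     39.97957338   91.10074987]
-89.13222423686895 -289.8062215234375 0.0037571366253376925
```

Run:
```python
from bench import r
from h import *
st,s=wrist(r,"w6");print(w2j(st["eef_pos"]),st["tcp_rot"])
crop(s,180,420,180,360,3,"pics/w6c.png")
for v in (244,247,250,256,262,266):print(v,w2j(ray(s,230,v,.03)).round(1),w2j(ray(s,230,v,.056)).round(1),(cloud(s,s["T"])[v,270]).round(4))
```

```text
[-151.528171     39.97957338   91.10074987] [-1.79990422e+02  1.72666652e-02  1.74019934e+02]
244 [-129.5  -19.6   30. ] [-141.6  -11.9   56. ] [ 0.4628 -0.1233  0.0395]
247 [-127.2  -19.8   30. ] [-139.6  -12.1   56. ] [ 0.4623 -0.1224  0.0452]
250 [-124.9  -20.    30. ] [-137.5  -12.2   56. ] [ 0.4633 -0.1222  0.0477]
256 [-120.2  -20.3   30. ] [-133.5  -12.6   56. ] [ 0.464  -0.1213  0.055 ]
262 [-115.5  -20.7   30. ] [-129.4  -12.9   56. ] [ 0.4679 -0.1219  0.0553]
266 [-112.4  -20.9   30. ] [-126.6  -13.1   56. ] [ 0.4702 -0.1221  0.056 ]
```

View pics/w6c.png

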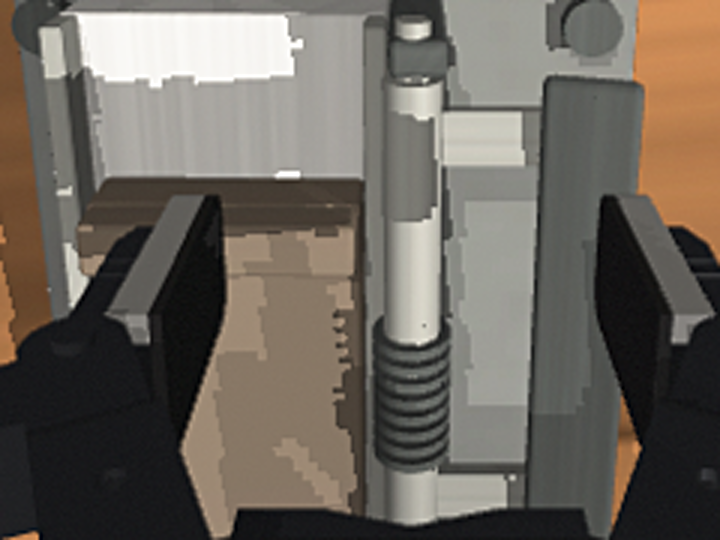

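Emit:
{"method": "move_arm", "body": {"plan": [[0.7,[0,0,15],0],[0.7,[0,0,30],0],[0.7,[0,0,38],0],[0.7,[0,0,42],0],[0.7,[0,0,42],0]]}}

```text
time_s: 3.72
eef_pos: [0.4492, -0.0917, 0.0491]
tcp_rot: [-180.0, 0.1, 174.0]
ft_force: [1.3, 0.9, 2.5]
gripper_width: 0.0594
```

Run:
```python
from bench import r
from h import *
st,s=wrist(r,"w7");print(w2j(st["eef_pos"]),st["tcp_rot"],st["ft_force"])
crop(s,180,420,180,360,3,"pics/w7c.png")
```

```text
[-150.76855049   39.90328274   49.11699549] [-1.79984689e+02  1.15450219e-01  1.74049282e+02] [1.32682832 0.88022337 2.46892255]
```

View pics/w7c.png

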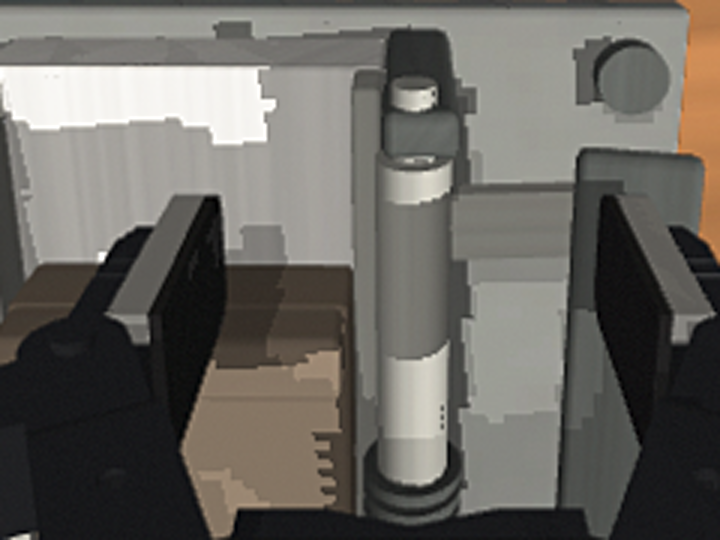

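Emit:
{"method": "move_arm", "body": {"plan": [[0.7,[1,0,4],0],[0.7,[1,0,8],0],[0.7,[1,0,12],0],[0.7,[1,0,15],0],[0.7,[1,0,15],0]]}}

```text
time_s: 4.4
eef_pos: [0.4485, -0.0928, 0.034]
tcp_rot: [-179.8, 0.1, 174.0]
ft_force: [1.6, -3.5, 7.2]
gripper_width: 0.0599
```

Run:
```python
from bench import r
from h import *
st,s=wrist(r,"w8");print(w2j(st["eef_pos"]),st["tcp_rot"],st["ft_force"])
crop(s,180,420,180,360,3,"pics/w8c.png")
s=r.snapshot("side");crop(s,265,415,120,240,5,"pics/sd8.png")
```

```text
[-151.34151672   38.71361062   34.000162  ] [-1.79833688e+02  1.49862241e-01  1.74017423e+02] [ 1.56166233 -3.49589226  7.21920926]
```

View pics/w8c.png

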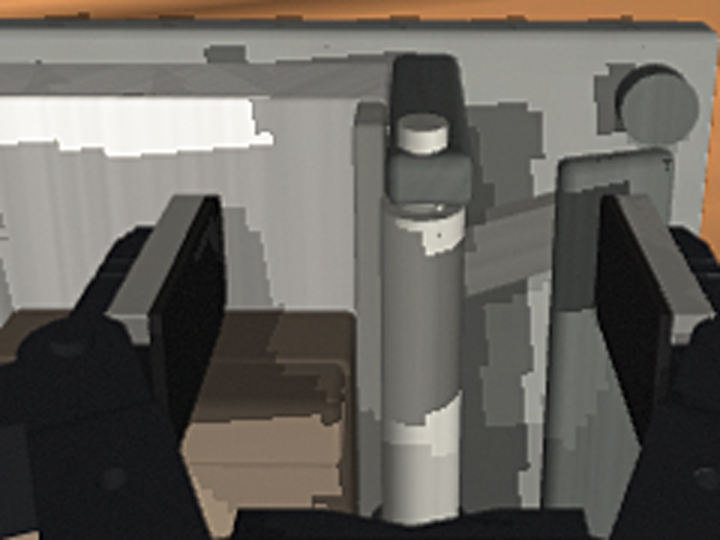

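View pics/sd8.png

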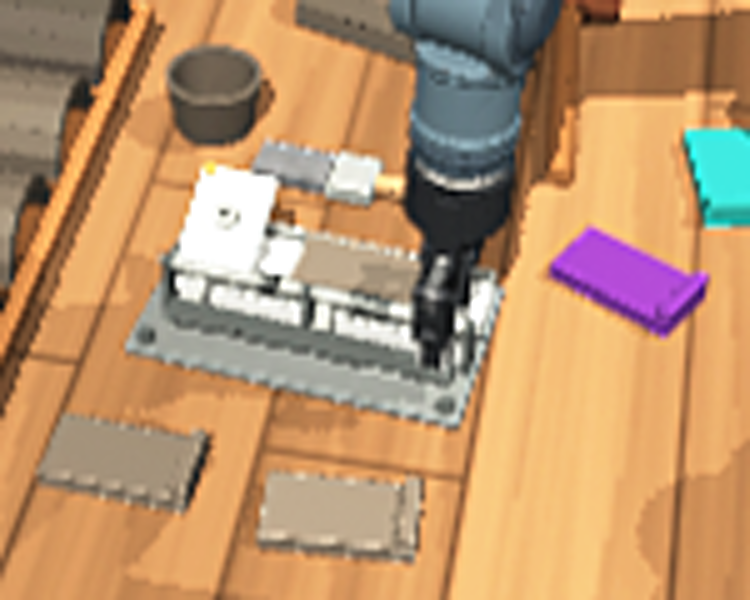

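Emit:
{"method": "move_arm", "body": {"plan": [[0.7,[0,0,1.5],0],[0.7,[-2,0,2.5],0],[0.7,[-4,0,2.5],0],[0.7,[-8,0,2.5],0],[0.7,[-12,0,2.5],0]]}}

```text
time_s: 5.12
eef_pos: [0.455, -0.0912, 0.0297]
tcp_rot: [179.9, -0.4, 174.1]
ft_force: [-6.3, 2.2, 8.5]
gripper_width: 0.0599
```

Run:
```python
from bench import r
from h import *
st,s=wrist(r,"w9");print(w2j(st["eef_pos"]),st["tcp_rot"],st["ft_force"])
crop(s,180,420,180,360,3,"pics/w9c.png")
s=r.snapshot("side");crop(s,265,415,120,240,5,"pics/sd9.png")
```

```text
[-145.03664419   40.97347246   29.65603909] [179.92451092  -0.43137864 174.07277507] [-6.34385822  2.24723522  8.45885455]
```

View pics/w9c.png

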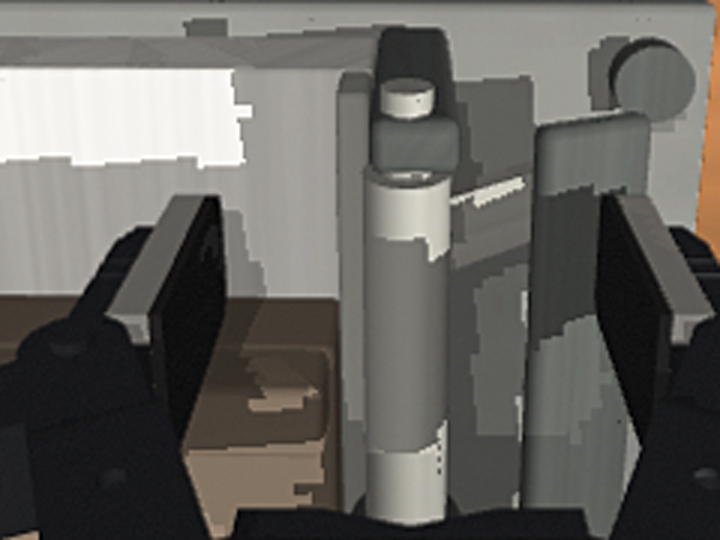

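View pics/sd9.png

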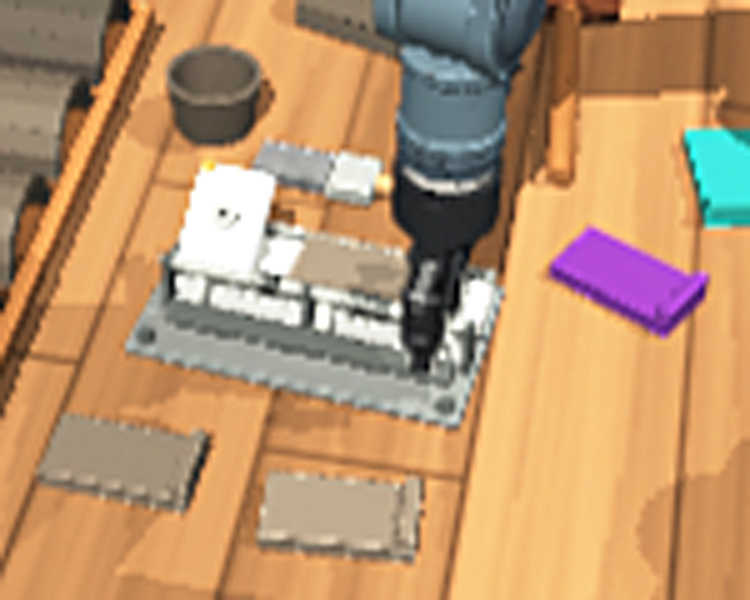

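Emit:
{"method": "move_arm", "body": {"plan": [[0.7,[0,0,-1],0],[0.7,[-5,0,-1],0],[0.7,[-10,0,-1],0],[0.7,[-15,0,-1],0],[0.7,[-20,0,-1],0]]}}

```text
time_s: 5.85
eef_pos: [0.4752, -0.093, 0.0305]
tcp_rot: [179.9, -0.4, 174.1]
ft_force: [-6.1, 3.4, 5.5]
gripper_width: 0.0598
```

Run:
```python
from bench import r
from h import *
for i in range(3):
  st,s=wrist(r,"w10");print(w2j(st["eef_pos"]),st["tcp_rot"],st["ft_force"])
crop(s,180,420,180,360,3,"pics/w10c.png")
s=r.snapshot("side");crop(s,265,415,120,240,5,"pics/sd10.png")
```

```text
[-124.83477819   41.29863022   30.48688948] [179.89187275  -0.41492137 174.08341991] [-6.08672306  3.43592906  5.54253843]
[-123.81528663   41.23995293   30.60030676] [179.88641406  -0.33888723 174.08452463] [-3.26139052  2.62993983  3.7112173 ]
[-123.84297821   41.23591661   30.60573862] [179.8861944   -0.32432032 174.08878583] [-4.30182201  4.25429415  4.63784934]
```

View pics/sd10.png

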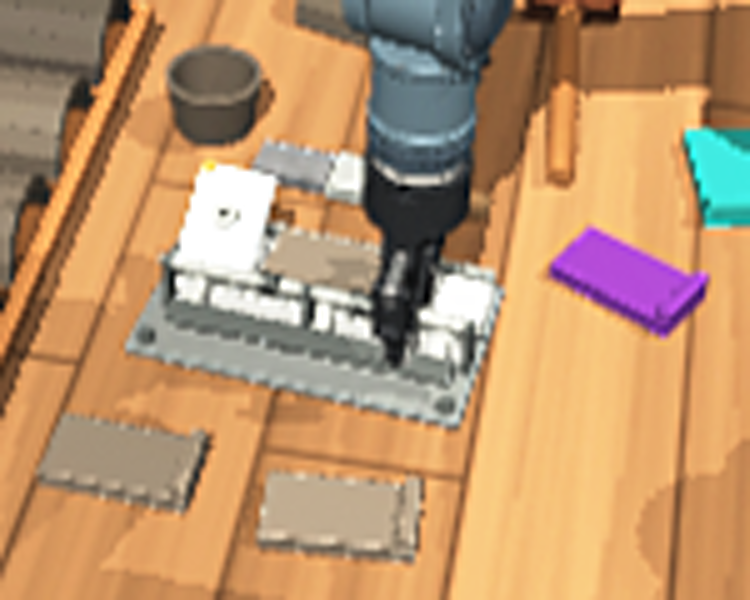

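View pics/w10c.png

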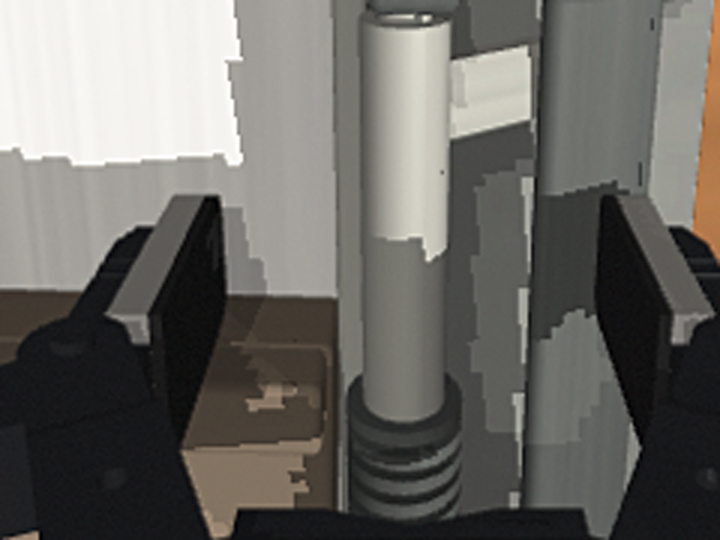

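Emit:
{"method": "move_arm", "body": {"plan": [[0.7,[-6,0,0],0],[0.7,[-12,-0.5,0],0],[0.7,[-18,-0.5,0],0],[0.7,[-24,-1,0],0],[0.7,[-30,-1,0],0]]}}

```text
time_s: 6.68
eef_pos: [0.5056, -0.0974, 0.0307]
tcp_rot: [179.9, -0.3, 174.1]
ft_force: [-5.3, 2.5, 5.1]
gripper_width: 0.0601
```

Run:
```python
from bench import r
from h import *
for i in range(3):
  st,s=wrist(r,"w11");print(w2j(st["eef_pos"]),st["tcp_rot"],st["ft_force"])
crop(s,180,420,180,360,3,"pics/w11c.png")
s=r.snapshot("side");crop(s,265,415,120,240,5,"pics/sd11.png")
```

```text
[-94.06981181  40.15799072  30.65874971] [179.9089302   -0.34046639 174.07673119] [-5.33211489  2.53858417  5.09990806]
[-92.88428512  40.10520573  30.83247285] [179.90546045  -0.24957851 174.08377752] [-3.46501777  2.36086991  4.5432262 ]
[-92.89360283  40.13490214  30.89283372] [179.90436493  -0.22551361 174.08686995] [-3.14680272  3.13557418  4.01093315]
```

View pics/sd11.png

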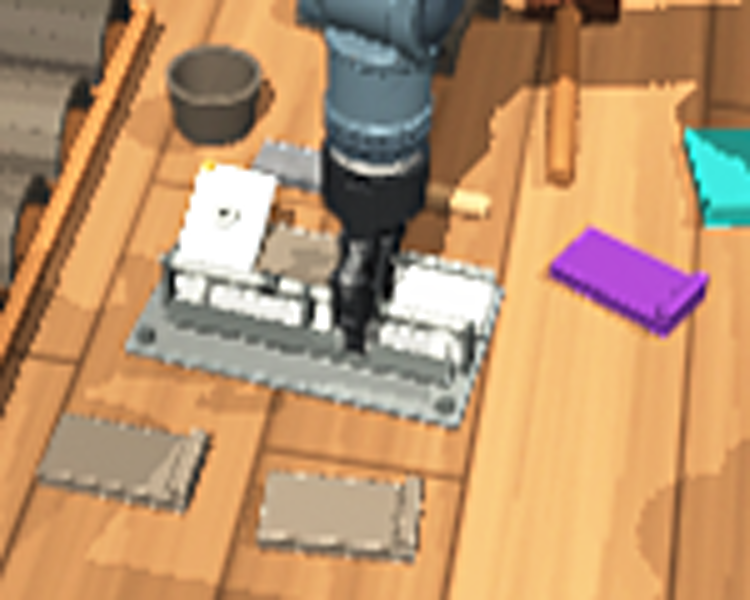

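View pics/w11c.png

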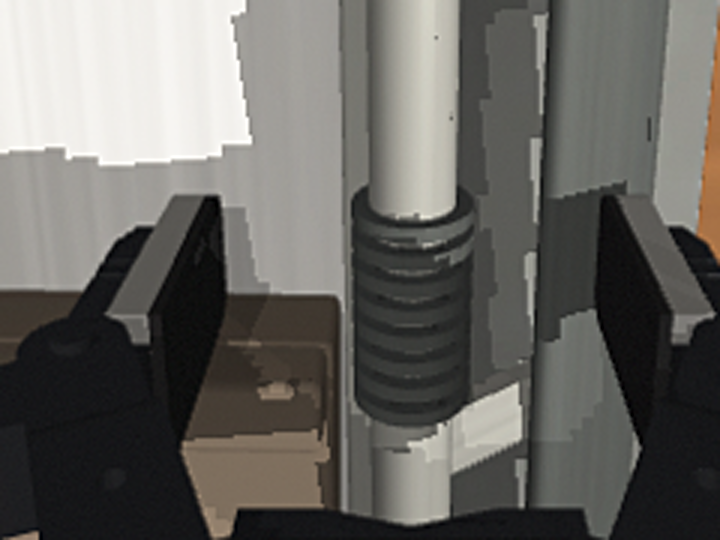

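Emit:
{"method": "move_arm", "body": {"plan": [[0.7,[-6,0,0],0],[0.7,[-12,0,0],0],[0.7,[-17,0,0],0],[0.7,[-22,0,0],0],[0.7,[-26,0,0],0]]}}

```text
time_s: 7.5
eef_pos: [0.5321, -0.1004, 0.0309]
tcp_rot: [179.9, -0.3, 174.1]
ft_force: [-5.8, 3.0, 4.8]
gripper_width: 0.0597
```

Emit:
{"method": "move_arm", "body": {"plan": [[0.7,[-1,0,0],0],[0.7,[-2,0,0],0],[0.7,[-3,0,0],0],[0.7,[-3.5,0,0],0]]}}

```text
time_s: 8.0
eef_pos: [0.5354, -0.1008, 0.031]
tcp_rot: [179.9, -0.3, 174.1]
ft_force: [-5.0, 1.1, 5.9]
gripper_width: 0.0601
```

Run:
```python
from bench import r
from h import *
for i in range(3):
  st,s=wrist(r,"w12");print(w2j(st["eef_pos"]),st["tcp_rot"],st["ft_force"])
crop(s,180,420,180,360,3,"pics/w12c.png")
s=r.snapshot("side");crop(s,265,415,120,240,5,"pics/sd12.png")
s=r.snapshot("scene");crop(s,215,345,160,270,5,"pics/sc12.png")
```

```text
[-64.08709228  39.98123356  30.96862341] [179.93804804  -0.26696024 174.07208297] [-4.96264789  1.13411646  5.93403536]
[-64.08850567  39.9800519   30.95662901] [179.93791276  -0.26936639 174.07168295] [-5.08703687  2.64992805  5.15066332]
[-64.13785706  39.99251584  30.94351817] [179.93870003  -0.27348416 174.07764329] [-5.82148098  2.49143685  6.2329239 ]
```

View pics/sd12.png

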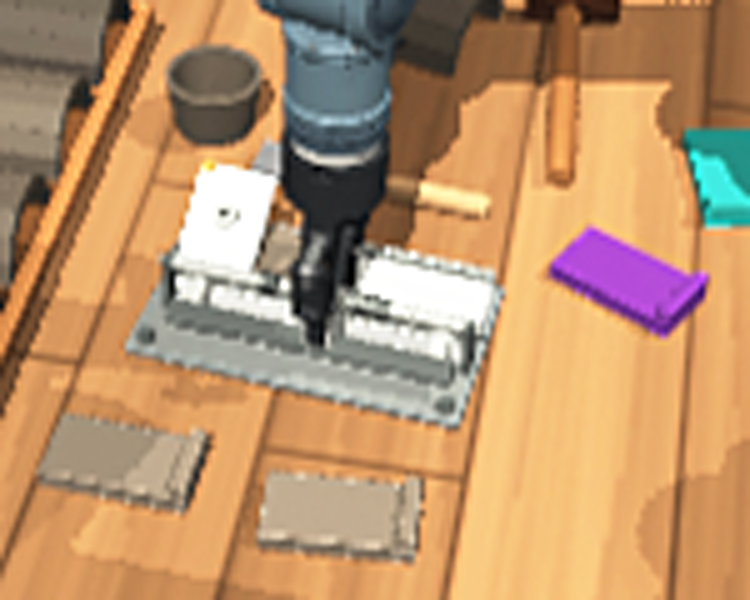

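View pics/sc12.png

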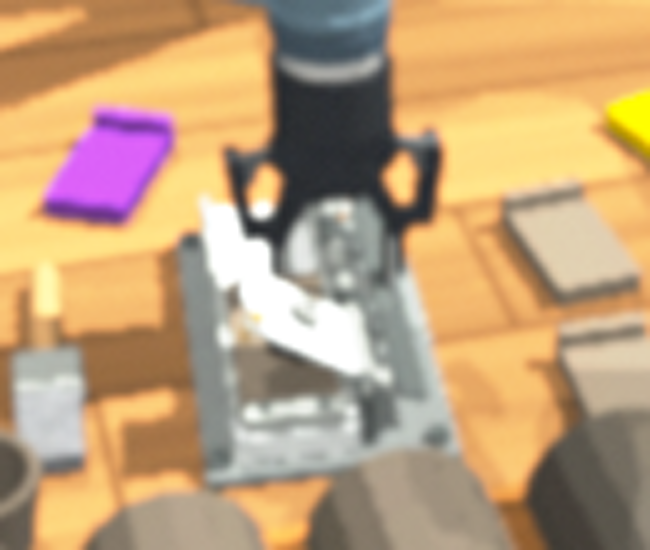

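View pics/w12c.png

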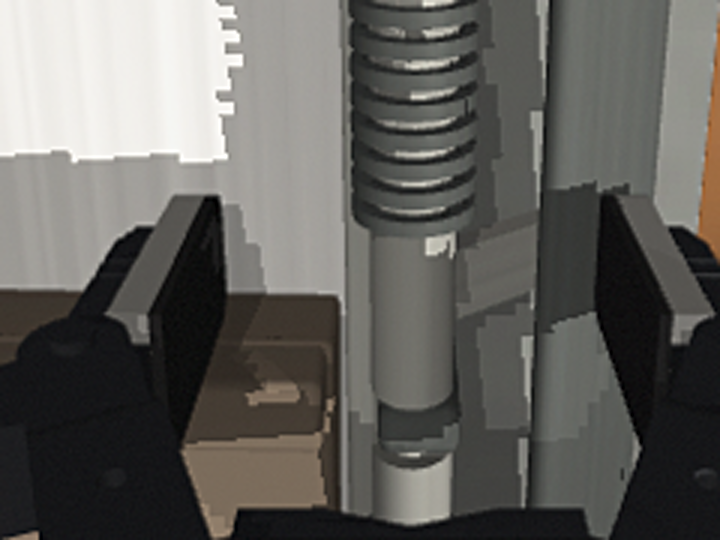

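Emit:
{"method": "move_arm", "body": {"plan": [[0.7,[-1,0,0],0],[0.7,[-2,0,0],0],[0.7,[-2,0,0],0]]}}

```text
time_s: 8.62
eef_pos: [0.5367, -0.1009, 0.0309]
tcp_rot: [179.9, -0.3, 174.1]
ft_force: [-6.6, 3.4, 6.3]
gripper_width: 0.06
```

Emit:
{"method": "move_arm", "body": {"plan": [[0.7,[-1,0,0],0],[0.7,[-1,0,0],0]]}}

```text
time_s: 8.88
eef_pos: [0.5368, -0.1009, 0.0309]
tcp_rot: [180.0, -0.4, 174.1]
ft_force: [-8.8, 2.6, 9.0]
gripper_width: 0.0596
```

Emit:
{"method": "move_arm", "body": {"plan": [[0.7,[-1,0,0],0],[0.7,[-1,0,0],0]]}}

```text
time_s: 9.12
eef_pos: [0.5368, -0.101, 0.0308]
tcp_rot: [180.0, -0.5, 174.0]
ft_force: [-11.5, 3.8, 11.2]
gripper_width: 0.0598
```

Run:
```python
from bench import r
from h import *
st,s=wrist(r,"w13");print(w2j(st["eef_pos"]),st["tcp_rot"],st["ft_force"])
crop(s,180,420,180,360,3,"pics/w13c.png")
s=r.snapshot("scene");np.savez("sc13.npz",**s);crop(s,245,315,190,260,8,"pics/sc13.png")
s=r.snapshot("side");np.savez("sd13.npz",**s);crop(s,285,375,140,210,8,"pics/sd13.png")
```

```text
[-62.72687711  39.95232715  30.81568858] [179.96804512  -0.53169534 174.02700667] [-11.5181665    3.75316179  11.1762575 ]
```

View pics/sc13.png

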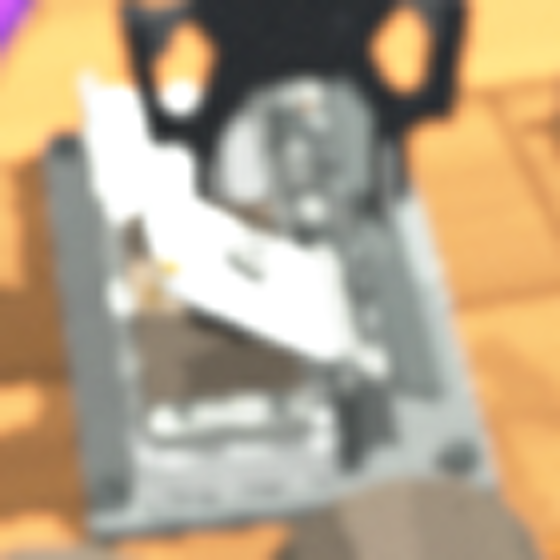

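View pics/w13c.png

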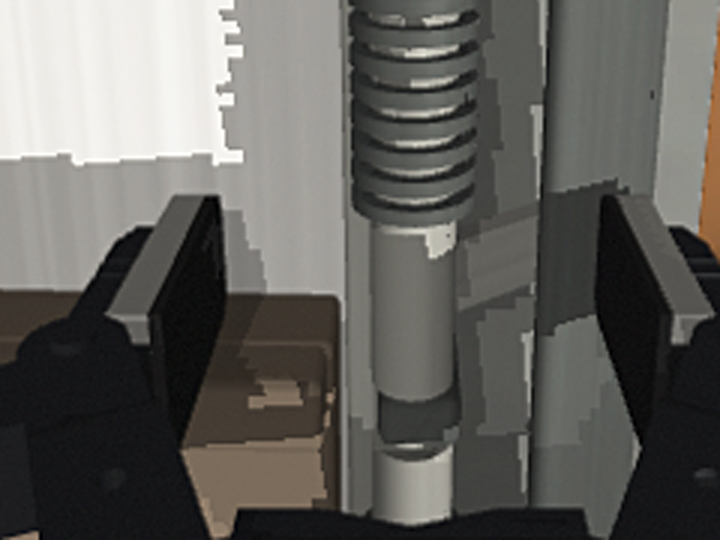

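View pics/sd13.png

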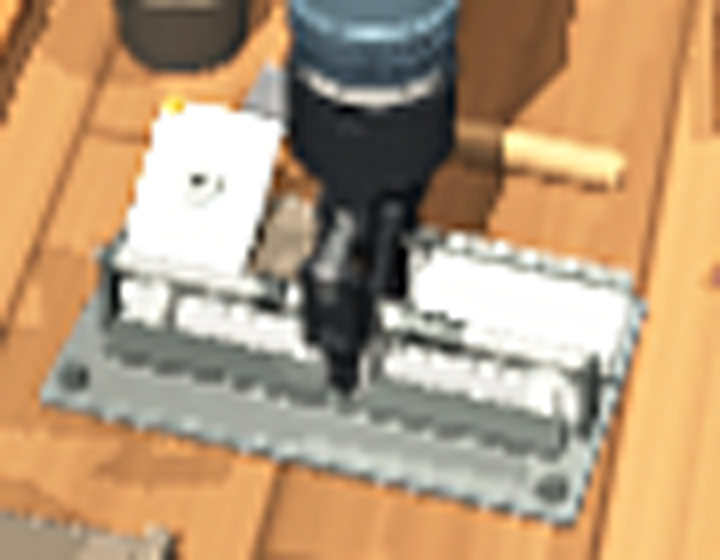

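Run:
```python
from h import *
s=dict(np.load("w13.npz"));c=cloud(s,s["T"])
for u in (262,275,285):
  for v in (278,282,286,290,293,296,300,306): print(u,v,w2j(c[v,u]).round(1))
s=dict(np.load("sc13.npz"));c=cloud(s)
for u in (268,275):
  for v in range(228,250): print(u,v,w2j(c[v,u]).round(1),s["frame"][v,u])
```

```text
262 278 [-50.3  13.2  30.8]
262 282 [-51.3  14.1  36.2]
262 286 [-50.   14.3  37.8]
262 290 [-50.5  15.   42. ]
262 293 [-50.   15.3  43.7]
262 296 [-50.5  15.8  46.9]
262 300 [-50.5  16.3  50.2]
262 306 [-50.4  17.   54.3]
275 278 [-51.2  20.   32.2]
275 282 [-50.1  20.2  34.3]
275 286 [-51.   20.8  39.4]
275 290 [-51.2  21.3  43.2]
275 293 [-49.8  21.3  43.5]
275 296 [-49.9  21.6  46. ]
275 300 [-49.8  22.   49.1]
275 306 [-50.4  22.7  54.4]
285 278 [-50.3  24.8  30.8]
285 282 [-50.3  25.2  34.6]
285 286 [-50.9  25.6  39.3]
285 290 [-50.8  25.9  42.5]
285 293 [-50.6  26.1  44.6]
285 296 [-50.2  26.3  46.5]
285 300 [-50.8  26.7  50.5]
285 306 [-49.6  26.9  53.3]
268 228 [ 34.6 -13.   68.8] [157 151 140]
268 229 [ 39.  -13.5  68.4] [122 112  99]
268 230 [ 13.8 -11.8  45.9] [118 107  92]
268 231 [ 16.6 -12.1  44.2] [133 120 104]
268 232 [ 22.5 -12.7  44.9] [141 129 111]
268 233 [ 25.7 -13.1  43.6] [139 126 108]
268 234 [ 32.6 -13.8  45.2] [130 118 103]
268 235 [ 35.9 -14.2  43.9] [119 107  93]
268 236 [ 41.1 -14.7  44.3] [120 109  95]
268 237 [ 46.2 -15.3  44.5] [121 110  96]
268 238 
[... 647 characters left out ...]
120]
275 232 [49.5  5.7 62.7] [90 86 78]
275 233 [32.1  7.2 45.8] [98 91 79]
275 234 [34.3  6.9 43.7] [106  97  83]
275 235 [42.3  6.  46.1] [107  98  84]
275 236 [42.6  5.9 42.6] [106  98  84]
275 237 [48.8  5.2 43.8] [107  99  84]
275 238 [54.5  4.5 44.4] [126 119 107]
275 239 [59.3  4.  44.5] [175 175 163]
275 240 [61.6  3.6 42.6] [224 226 217]
275 241 [66.8  3.  43. ] [235 239 232]
275 242 [69.6  2.6 41.5] [225 229 222]
275 243 [72.3  2.3 40. ] [179 184 175]
275 244 [73.7  2.  37.4] [157 162 155]
275 245 [70.3  2.2 30.9] [188 192 187]
275 246 [68.8  2.2 26. ] [217 222 217]
275 247 [73.5  1.7 26. ] [212 216 212]
275 248 [73.9  1.5 22.6] [201 206 202]
275 249 [71.6  1.6 16.9] [199 202 199]
```

Emit:
{"method": "move_arm", "body": {"plan": [[0.7,[2,0,0],0],[0.7,[4,0,0],0],[0.7,[8,0,0],0],[0.7,[12,0,0],0],[0.7,[12,0,0],0]]}}

```text
time_s: 9.9
eef_pos: [0.5324, -0.1016, 0.033]
tcp_rot: [-179.9, 0.3, 174.0]
ft_force: [3.4, 2.6, 5.3]
gripper_width: 0.06
```

Run:
```python
from bench import r
from h import *
st,s=wrist(r,"w14");print(w2j(st["eef_pos"]),st["tcp_rot"],st["ft_force"])
crop(s,180,420,180,360,3,"pics/w14c.png")
c=cloud(s,s["T"])
for v in range(270,330,4): print(v,w2j(c[v,280]).round(1))
```

```text
[-66.97298242  38.80623318  33.02750535] [-179.9479834     0.27965312  174.04237549] [3.39550439 2.58141152 5.26884933]
270 [-57.6  20.9  30.5]
274 [-54.7  20.7  29.4]
278 [-52.7  20.7  30.1]
282 [-49.8  20.5  29.1]
286 [-50.6  21.1  34.2]
290 [-50.8  21.6  38.1]
294 [-50.8  21.9  41.5]
298 [-50.8  22.3  44.9]
302 [-50.5  22.6  47.5]
306 [-50.2  22.9  50.2]
310 [-50.1  23.1  52.9]
314 [-49.9  23.4  55.5]
318 [-48.2  23.4  56. ]
322 [-44.7  23.1  54.3]
326 [-43.7  23.2  55.7]
```

View pics/w14c.png

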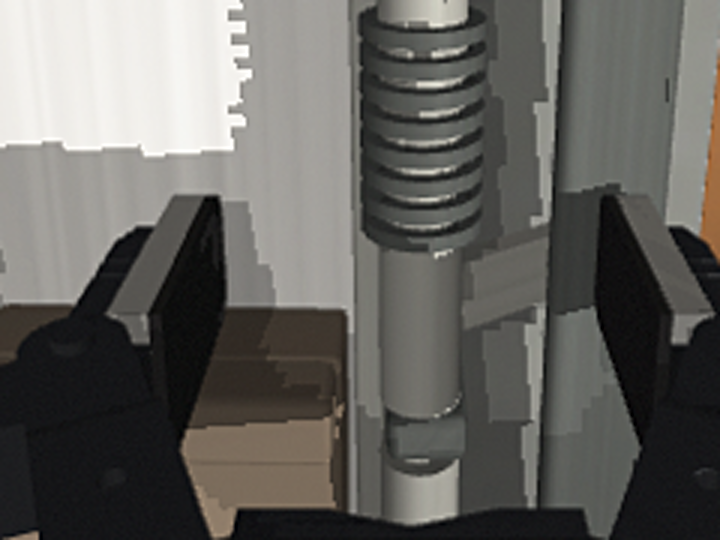

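Emit:
{"method": "move_arm", "body": {"plan": [[0.7,[4,0,0],0],[0.7,[5,0,-3],0],[0.7,[5,0,-6],0],[0.7,[5,0,-9],0],[0.7,[5,0,-12],0]]}}

```text
time_s: 10.58
eef_pos: [0.5243, -0.1004, 0.0436]
tcp_rot: [-180.0, -0.1, 174.1]
ft_force: [1.0, 2.0, 3.7]
gripper_width: 0.0602
```

Emit:
{"method": "move_arm", "body": {"plan": [[0.7,[0,0,-3],0],[0.7,[0,0,-6],0],[0.7,[0,0,-12],0],[0.7,[0,0,-25],0],[0.7,[0,0,-50],0]]}}

```text
time_s: 11.2
eef_pos: [0.5242, -0.1003, 0.094]
tcp_rot: [180.0, -0.1, 174.0]
ft_force: [0.2, -0.7, -0.2]
gripper_width: 0.06
```

Emit:
{"method": "move_arm", "body": {"plan": [[0.7,[20,0,-40],0],[0.7,[50,0,-70],0],[0.7,[60,0,-90],0],[0.7,[60,0,-90],0]]}}

```text
time_s: 11.7
eef_pos: [0.4664, -0.0947, 0.1861]
tcp_rot: [-179.9, 0.2, 174.0]
ft_force: [1.4, -0.2, -0.4]
gripper_width: 0.0596
```

Run:
```python
from bench import r
from h import *
wrist(r,"w15")
st,s=wrist(r,"w15");print(w2j(st["eef_pos"]),st["tcp_rot"],st["ft_force"])
s=r.snapshot("scene");np.savez("sc15.npz",**s);crop(s,245,315,190,260,8,"pics/sc15.png")
s=r.snapshot("side");cv2.imwrite("pics/sd15full.png",s["frame"][:,:,::-1]);crop(s,285,375,140,210,8,"pics/sd15.png")
```

```text
[-133.58504052   38.86514764  184.78602882] [-1.79954019e+02  1.51253785e-01  1.74044351e+02] [-0.36722569 -0.51075083  0.34626866]
```

View pics/w15.png

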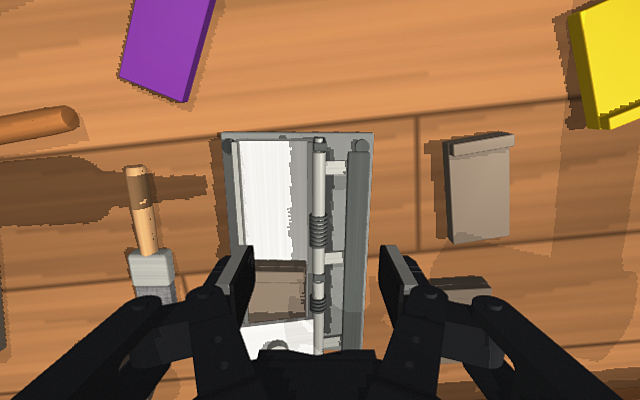

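View pics/sc15.png

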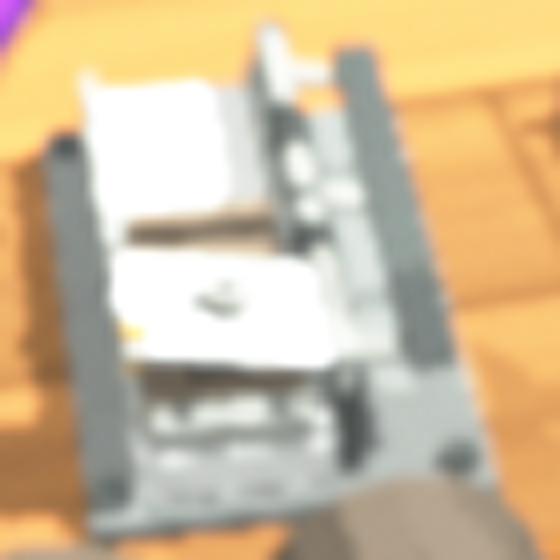

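View pics/sd15full.png

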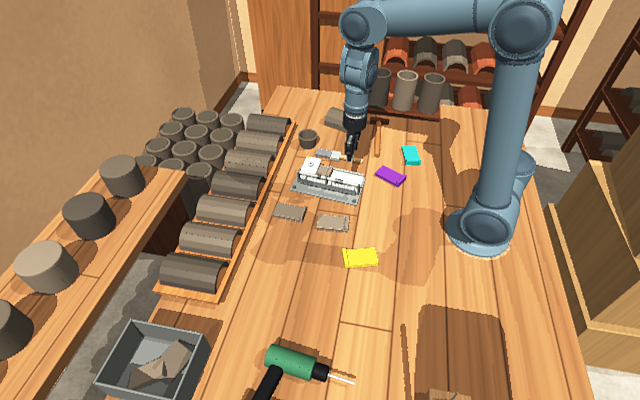

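Run:
```python
from bench import r
from h import *
s=dict(np.load("sc15.npz"));c=cloud(s);P=c[220:237,258:288].reshape(-1,3)
J=np.c_[(P[:,:2]@A-O)*1000,P[:,2]*1000]
J=J[(J[:,0]>8)&(J[:,0]<54)&(abs(J[:,1])<30)&(J[:,2]>52)]
k,*_=np.linalg.lstsq(np.c_[J[:,:2],np.ones(len(J))],J[:,2],rcond=None);print(len(J),"slope x,y,z0",k,"angle",np.arctan(-k[1]))
st,s=wrist(r,"w16");print(w2j(st["eef_pos"]),st["qvel"].round(1),st["time_s"])
c=cloud(s,s["T"])
for v in range(250,300,3): print(v,w2j(c[v,275]).round(1))
```

```text
186 slope x,y,z0 [-1.52626664e-02 -1.86472989e-01  6.56891218e+01] angle 0.18435563423993476
[-134.46097919   39.18246313  182.89432798] [ 0.1  0.4 -0.3  0.1 -0.  -0.1] 11.9
250 [-63.   -2.1  28.9]
253 [-59.7  -2.2  29. ]
256 [-56.9  -2.1  30.2]
259 [-52.9  -2.4  29. ]
262 [-50.8  -2.1  31.7]
265 [-51.2  -1.3  38.7]
268 [-51.   -0.6  44.4]
271 [-50.9   0.1  50.2]
274 [-49.4   0.5  53.2]
277 [-47.5   0.7  55.5]
280 [-44.2   0.5  55.3]
283 [-40.8   0.4  55.2]
286 [-31.2  -1.2  45. ]
289 [-28.3  -1.2  45.9]
292 [-24.7  -1.3  45.6]
295 [-21.1  -1.5  45.5]
298 [-16.9  -1.8  44.5]
```

The flap angle measures 0.184 rad (about 0.19 is expected when closed on the tile), and the push face is at jig x ≈ -50.5, which is home. The robot is clear, so I'm handing in.

```bash
python3 -c "
from bench import r
print(r.job_done())"
```

```text
the job is handed in; nothing more can be done
None
```

The tile is loaded: it sits home against the end stop with the flap's foot closed onto it. I handed the job in at about 12 s of the 48 s allowed.

- **How it was done:** one fingertip held the thumb plate down, with the flap visibly open in every picture. The other fingertip pushed the tile about 85 mm along the channel. At the end the arm stalled and the push force rose from about 5 to 11 N. I then backed that finger off the tile with the plate still down and raised the tool slowly so the flap closed.
- **Last checks:**
  - The tile's push face is at jig x about -50.5 mm (home is -50).
  - Its top is at the right height, so it lies flat.
  - The flap measures 0.184 rad (about 0.19 expected when closed on the tile).
  - The force reading is about zero, and the robot is clear of everything.
  - The other items look unmoved in the side view; I did not measure their positions.
- **One small disagreement:** the arm stalled about 1.3 mm before the position I had predicted. That is within the 2 mm calibration error, and the depth readings of the push face confirmed the tile was home.

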